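# Set the leather splitter to the third click and feed the heel block

### The job

Set the green bench splitter: with the fingertips, gently push its red thickness lever away from the home end of its slot, counting the clicks, to the third click and never past it, and leave it resting there. Then push the block of stacked brown leather along its channel until it is fully home against the steel gate. Push only: do not grip the lever or lift anything, and leave the other things on the bench and on the machine where they are.

Things in the scene. Friction and masses are not known exactly. Their poses are not given: they have to be found in the camera images.
- splitter: Green bench splitter, fixed. Flat bed 300 x 360 mm (its x, y), top 30 mm above the bench. Origin: centre of the bed's underside, at bench height; x points from the robot's side to the far side, y left, z up; yaw up to 0.3 rad. Feed channel in the right half, lever in the left. Behind them, cheeks (from x = 32 mm, y -160 to -40; 85 mm above the bench) and motor box (x 67 to 143, y 35 to 165; 100 mm).
- gauge (a joint): Place of the red lever along its slot, m: 0 at the home end (start, red mark), growing towards splitter +y. A notch every 14 mm (black marks): first click 0.014, second 0.028, third 0.042, then 0.056, 0.070 (end). About 5 N pushes it over the crest half way between notches; it then snaps forward off the finger into the next notch and rests within 1 mm of it.
- gauge_top (a point): Centre of the top of the red lever, an upright flat-sided red grip 26 mm (splitter x) by 18 mm (y) by 44 mm high; top 75.5 mm above the bench. Moves with the lever; at home it is at x = -50, y = +60 mm in the splitter's frame. The bed beside it is clear for 90 mm on the home side (-y).
- gate_face (a point): Point on the face of the steel gate plate that closes the feed channel's far end: x = +30, y = -100 mm in the splitter's frame, 47 mm above the bench. Gate 90 mm wide, top 75 mm above the bench. The channel runs back along splitter x from it to its open mouth at x = -145 mm; its floor is the bed, its two steel rails are 66 mm apart and 12 mm high.
- heel: Loose block of stacked brown sole leather, 60 x 60 x 34 mm, 0.09 to 0.18 kg, lying in the feed channel (about 3 mm play a side). Origin: centre of its underside, 30 mm above the bench; axes nearly those of the splitter. Home against the gate its origin is at x = 0, y = -100 mm in the splitter's frame; it starts 45 to 80 mm short of that.
- spool: Bystander: yellow thread spool, 32 mm wide, 34 mm tall, standing on the splitter's bed near the robot's edge between channel and lever. Origin: centre of its underside.
- tin: Bystander: round brass and steel rivet tin, 48 mm wide, 28 mm high, on the splitter's bed beyond the lever's home end, towards the far side. Origin: centre of its underside.
- glue: Bystander: white glue jar, 90 mm wide, 160 mm tall, on the bench at the left. Origin: centre of its underside.
- dye: Bystander: blue dye bottle, 60 mm wide, 170 mm tall, on the bench at the left. Origin: centre of its underside.
- driver: Bystander: yellow-handled screwdriver lying on the bench at the right.
- hammer: Bystander: hammer lying on the bench at the right.
- spare: Bystander: spare dark leather block, 60 x 60 x 26 mm, on the bench at the left near the robot. Origin: centre of its underside.
Not all that is in view belongs to the job. Several things have the shape of the heel; the one meant has the colours described above.

How it is judged:
By the outcome, as a careful person would: the job done as asked, in the order asked, and still so for the second after the job is handed in, with the robot touching nothing.
It also fails if it takes over 61 s, if anything falls off the work surface, if the arm or the gripper's body presses on something with over 40 N, if the wrist force passes 120 N, or if a joint passes its speed limit or range.

### The arm

A 6-joint arm with a two-finger parallel gripper is mounted at the origin on the work surface. World frame = base frame: x ahead of the robot, y to its left, z up, the work surface at z = 0. Lengths are in m, angles in rad, forces in N, time in s.
With the tool pointing down it reaches from about 0.35 to 0.725 m from the base axis. Payload 4.3 kg.
Tool frame: the origin (TCP) lies midway between the tips of the shut fingers; the grasp point (between the pads) lies 19 mm behind it; z points along the fingers, y is the line along which they close (so a half turn about z gives the same grasp; the last joint's range is limited). The gripper opens to 85 mm and grips with 20 to 120 N. Pads are 22 mm wide; open, the fingers measure 114 mm over their backs; the gripper's body (76 mm by 85 mm) begins 54 mm behind the grasp point. The pads swing forward as they close: fully open they stand 13 mm farther back than shut.
Start: joints at [1.222, 0.377, 0.081, 1.274, 0, 1.46], TCP at [0.136, 0.559, 0.231] pointing down, gripper open.
Joint ranges: [-2.72, 2.72], [-0.84, 1.66], [-1.02, 1.22], [-1.77, 2.12], [-1.37, 1.28], [-3.14, 3.14]. Speed limits (rad/s): [2.57, 2.57, 3.14, 3.14, 3.14, 3.14].

### API

Orientations are given as a unit quaternion [x, y, z, w].
In Python, from station import sensors, vision, workorder gives the robot as it stands.
- The arm moves only by the tool apply_moves, never from a script. Its argument "targets" is a list that holds one entry, the list of rows, each a list of 7 numbers: the closure, from 0 (fully open) to 1 (shut), then the shift along the tool's x, y, z scaled (see below), then the turn, a rotation vector about the tool's x, y, z scaled (see below). A call has 1 to 20 rows; each row shifts and turns the commanded pose from where the row before left it, along the tool's axes as they then stand; what a row does not reach is not made up. The controller multiplies each number of a shift by 0.25 m and each number of a turn by 180 degrees. A row lasts 1/10 s, in which the tool goes at most 50 mm and 8.59 degrees, less where a joint would pass 70% of its speed; a pose out of reach is approached as far as the arm can. A call with a number of a shift or a turn outside -1 to 1 is refused whole. A call with a gripper value outside its range is refused whole. The fingers move at their own pace and stop on an object; "grip_force" is the grip in N (left out, the last holds). Time passes only in rows, so rows that do not move let the fingers close. It gives the time, the measured TCP pose, the force, the opening and the grip force at its end, in the units of the state.
- sensors.sense(): the state, without advancing time (a new reading comes with each control period).
- vision.camera(name): name is "scene" or "top"; returns a dict with "img" (384x512x3 uint8, red, green, blue), "vertical_fov" (degrees; the focal length in pixels is half the picture's height over the tangent of half this angle, whatever the lens; pixels are square), "cx", "cy" (the principal point, pixels), "origin" and "rotation" of the camera in the world. Camera axes: x right, y up, looking along -z (the intrinsics and any distortion apply to the point x, -y, -z); pixel columns grow to the right and rows downward; lengths in m; the calibration is good to about 2 mm. A picture is of the moment at which its call begins. There is no depth.
- workorder.job_done(): hands the job in; it is judged then, once.
The state is a dict: "time": time; "qpos": joint angles; "joint_vel": joint speeds; "joint_efforts": joint torques, N m; "ee_pos": TCP position; "tcp_rot": TCP orientation; "ft_force": force on the tool from outside, world axes, zero at the start; "ft_torque": the same for the moment, N m; "opening": finger opening in m; "grip_force": force on a finger pad.
Only numpy, scipy, OpenCV 4.12 (cv2) and the standard library are available. Lean on these libraries where they do the work, as an engineer would, in place of code of your own. Each camera call takes 0.05 s, during which the arm holds its last target. There are 200 camera calls.

## Working session

There is one attempt and no reset: what is moved stays moved. The work goes in short steps, Python scripts to look and compute and a tool call to move; the robot and the scene stay as the last step left them, time stands still between calls to the robot, and variables do not carry over. Pictures are saved under pics/ and viewed, at most 10 in all, crops included, and the job is handed in when it is done.

Besides the shell and the picture viewer there is one more tool, called after ">>>" as name([rows], argument=value, ...), one row to a line, values as JSON. apply_moves: Moves the arm, as the interface text tells. Shifts and turns lie within -1 to 1; 1 stands for 0.25 m of shift or 180 degrees of turn. Its arguments: {"type":"object","properties":{"targets":{"type":"array","items":{"type":"array","items":{"type":"array","items":{"type":"number","minimum":-1,"maximum":1}}}},"grip_force":{"type":"number"}},"required":["targets"]}

```bash
mkdir -p pics; cat > h.py <<'E'
import sys
sys.path.insert(0,'.')
import numpy as np, cv2
from station import sensors, vision, workorder
def cam(n):
    return vision.camera(n)
def save(c,p): cv2.imwrite(p,cv2.cvtColor(c['img'],cv2.COLOR_RGB2BGR))
E
python3 - <<'E'
from h import *
for n in("scene","top"):
    c=cam(n); save(c,f'pics/{n}0.png'); print({k:v for k,v in c.items() if k!='img'})
print(sensors.sense())
E
```

```text
{'vertical_fov': 49.866667229298926, 'cx': 246.7046221488077, 'cy': 194.14360390569004, 'origin': array([1.00203913, 0.54452181, 0.93279848]), 'rotation': array([0.12702188, 0.32374115, 0.87761557, 0.32992124])}
{'vertical_fov': 47.47568812800115, 'cx': 261.5452884025633, 'cy': 196.01257274280852, 'origin': array([0.31054207, 0.00843107, 1.57295886]), 'rotation': array([-0.049422  ,  0.04454665,  0.7124732 , -0.69853776])}
{'time': 0.1, 'qpos': array([ 1.22171804e+00,  3.77978852e-01,  7.97905309e-02,  1.27442748e+00,
       -4.33348008e-06,  1.46052591e+00]), 'joint_vel': array([-0.00128913, -0.0016295 ,  0.00304984, -0.00132381,  0.00174915,
        0.00091422]), 'joint_efforts': array([ 1.49645752e-03, -4.64693069e+01,  2.70581907e+01,  1.20263835e-02,
       -1.38847618e-04,  3.18228025e-06]), 'ee_pos': array([0.13579029, 0.55813288, 0.23047271]), 'tcp_rot': array([ 1.19120359e-01,  9.92879405e-01, -8.86339079e-04, -2.05000805e-04]), 'ft_force': array([ 0.3039279 , -0.41030082, -0.02139849]), 'ft_torque': array([ 0.01410029, -0.03842514,  0.00613288]), 'grip_force': 0.0, 'opening': 0.0852805790071487}
```

View pics/top0.png

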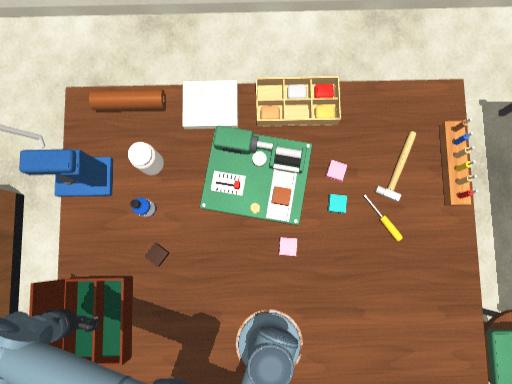

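View pics/scene0.png

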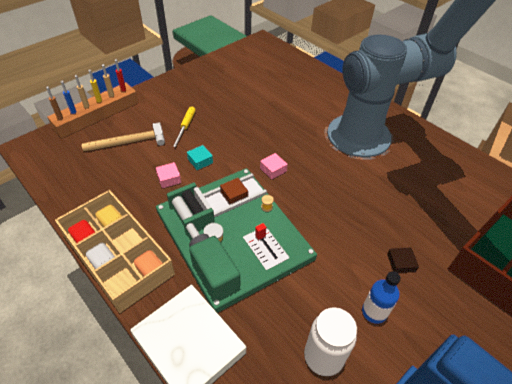

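Top view: the splitter is centred near (258,178), with the red lever at (236,184), the spool at (255,208) and the tin at (260,158). There are five heel-shaped blocks: brown in the channel (282,196), dark spare (157,254), pink (288,246) and (337,170), and teal (338,204). Only the one in the channel is brown stacked leather. Next I'll fit the splitter pose and confirm in an enlarged crop.

```bash
cat >> h.py <<'E'
from scipy.spatial.transform import Rotation as R
from scipy.optimize import least_squares
def proj(c,P):
    P=np.atleast_2d(P); q=(P-c['origin'])@R.from_quat(c['rotation']).as_matrix()
    f=192/np.tan(np.radians(c['vertical_fov'])/2)
    return np.c_[c['cx']+f*q[:,0]/-q[:,2], c['cy']-f*q[:,1]/-q[:,2]]
def ray(c,uv,z):
    f=192/np.tan(np.radians(c['vertical_fov'])/2)
    d=R.from_quat(c['rotation']).as_matrix()@np.array([(uv[0]-c['cx'])/f,-(uv[1]-c['cy'])/f,-1])
    return c['origin']+d*(z-c['origin'][2])/d[2]
def w(p,P):
    P=np.atleast_2d(P).astype(float); a=p[2]; C,S=np.cos(a),np.sin(a)
    return np.c_[p[0]+C*P[:,0]-S*P[:,1], p[1]+S*P[:,0]+C*P[:,1], P[:,2]]
def blob(c,lo,hi,box):
    h=cv2.cvtColor(c['img'],cv2.COLOR_RGB2HSV); m=cv2.inRange(h,lo,hi); k=np.zeros_like(m)
    x0,y0,x1,y1=box; k[y0:y1,x0:x1]=m[y0:y1,x0:x1]
    n,l,s,ce=cv2.connectedComponentsWithStats(k); i=1+np.argmax(s[1:,4]); return l==i,ce[i],s[i]
COR=np.array([[-.15,.18,.03],[-.15,-.18,.03],[.15,-.18,.03],[.15,.18,.03]])
E
python3 - <<'E'
from h import *
t,s=cam('top'),cam('scene')
ct=np.array([[202,208],[299,222],[311,144],[213,130]]);cs=np.array([[315,251],[247,170],[158,208],[212,305]])
for c,k in((t,ct),(s,cs)):
    print([ray(c,u,.03).round(3).tolist() for u in k])
# corner refs: near-edge left,right ; far right in top ; scene 3
f=lambda p:np.r_[(proj(t,w(p,COR))-ct)[:3].ravel(),(proj(s,w(p,COR))-cs)[:3].ravel()]
r=least_squares(f,[.5,0,0],loss='soft_l1');p=r.x;print(p,f(p).round(1));np.save('p.npy',p)
for c,b,n in((t,(195,115,325,235),'t'),(s,(145,155,325,315),'s')):
    x0,y0,x1,y1=b;k=4.5 if n=='t' else 3.7
    im=cv2.resize(c['img'][y0:y1,x0:x1],None,fx=k,fy=k,interpolation=cv2.INTER_CUBIC)
    def mk(P,col,close=False):
        q=((proj(c,w(p,P))-[x0,y0]+.5)*k).astype(np.int32); cv2.polylines(im,[q.reshape(-1,1,2)],close,col,1)
    mk(COR,(255,255,0),True)
    a=np.array([[-.063,.051,.0755],[-.037,.051,.0755],[-.037,.069,.0755],[-.063,.069,.0755]]);mk(a,(0,255,255),True)
    mk([[-.145,-.067,.042],[.03,-.067,.042]],(255,0,255));mk([[-.145,-.133,.042],[.03,-.133,.042]],(255,0,255))
    mk([[.03,-.145,.075],[.03,-.055,.075]],(0,0,255))
    cv2.imwrite(f'pics/{n}1.png',cv2.cvtColor(im,cv2.COLOR_RGB2BGR))
E
```

```text
[[0.478, 0.23, 0.03], [0.422, -0.113, 0.03], [0.703, -0.166, 0.03], [0.763, 0.189, 0.03]]
[[0.477, 0.229, 0.03], [0.418, -0.104, 0.03], [0.703, -0.157, 0.03], [0.77, 0.171, 0.03]]
[ 0.59293332  0.03692274 -0.17725862] [-3.1  0.4  0.2  2.3  0.3 -1.5  3.5  3.  -1.1 -2.3 -3.7 -1.1]
```

View pics/t1.png

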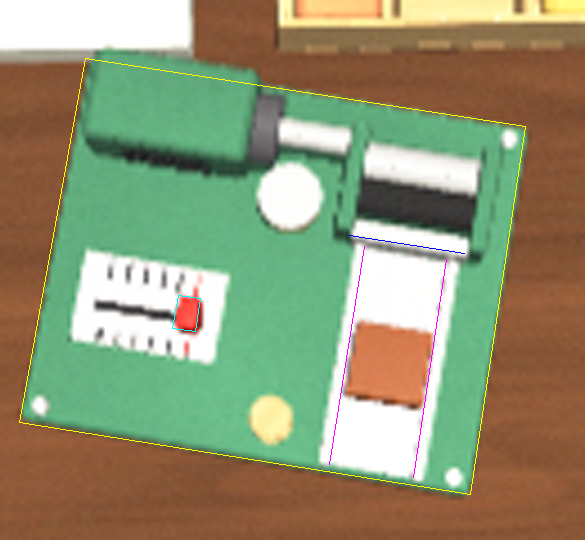

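View pics/s1.png

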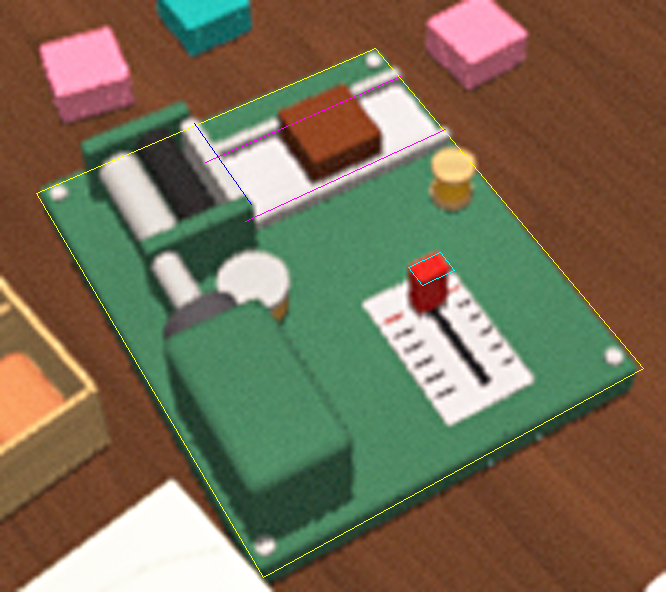

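The overlays confirm the fit to about 1–2 mm. The red lever is at the home end, the brown block in the channel at crop (388,365) is the heel, and the tin and spool are clear of both push paths. Next: refine on the lever and heel, then work out the approach.

```bash
cat >> h.py <<'E'
def go(spl,z,yaw_too=True,p=None):
    """rows-units needed in tool axes to reach splitter (x,y) at height z; also turn about tool z"""
    p=np.load('p.npy') if p is None else p
    s=sensors.sense(); T=R.from_quat(s['tcp_rot'])
    tgt=w(p,[[spl[0],spl[1],z]])[0]; d=tgt-s['ee_pos']
    a=p[2]; M=np.array([[-np.cos(a),-np.sin(a),0],[-np.sin(a),np.cos(a),0],[0,0,-1.]])
    M[:,1]=[-np.sin(a),np.cos(a),0]; M[:,0]=[-np.cos(a),-np.sin(a),0]
    rv=(T.inv()*R.from_matrix(M)).as_rotvec()
    print('now',s['ee_pos'].round(4),'tgt',tgt.round(4),'shift/0.25',(T.inv().apply(d)/.25).round(4),'turn/pi',(rv/np.pi).round(4))
    print('shift in aligned frame',(M.T@d/.25).round(4))
def inspl():
    p=np.load('p.npy'); s=sensors.sense(); d=s['ee_pos'][:2]-p[:2]; C,S=np.cos(p[2]),np.sin(p[2])
    return np.r_[C*d[0]+S*d[1],-S*d[0]+C*d[1],s['ee_pos'][2]]
E
python3 - <<'E'
from h import *
t,s=cam('top'),cam('scene'); p=np.load('p.npy')
def loc(c,m,z):
    v,u=np.nonzero(m); P=ray(c,(u.mean(),v.mean()),z); d=P[:2]-p[:2]; C,S=np.cos(p[2]),np.sin(p[2]); return np.array([C*d[0]+S*d[1],-S*d[0]+C*d[1]]).round(4),m.sum()
for c,bt,bh in((t,(225,170,250,198),(268,183,300,210)),(s,(245,215,280,245),(215,170,255,210))):
    h=cv2.cvtColor(c['img'],cv2.COLOR_RGB2HSV)
    for b,z in((bt,.0755),(bh,.064)):
        x0,y0,x1,y1=b; sub=h[y0:y1,x0:x1]; m=((sub[...,0]<14)|(sub[...,0]>170))&(sub[...,1]>120)
        V=sub[...,2][m]; th,_=cv2.threshold(V.reshape(-1,1),0,255,cv2.THRESH_OTSU)
        k=np.zeros(h.shape[:2],bool); k[y0:y1,x0:x1]=m&(sub[...,2]>th); 
        print(z,'bright',loc(c,k,z),'otsu',th)
        k[y0:y1,x0:x1]=m; print('  all',loc(c,k,z))
go((-.05,.015),.23)
E
```

```text
0.0755 bright (array([-0.0501,  0.059 ]), np.int64(38)) otsu 187.0
  all (array([-0.0513,  0.0577]), np.int64(47))
0.064 bright (array([-0.0615, -0.1011]), np.int64(258)) otsu 191.0
  all (array([-0.0636, -0.1012]), np.int64(280))
0.0755 bright (array([-0.0478,  0.0586]), np.int64(54)) otsu 172.0
  all (array([-0.0417,  0.0685]), np.int64(144))
0.064 bright (array([-0.0649, -0.1204]), np.int64(475)) otsu 99.0
  all (array([-0.061 , -0.1107]), np.int64(597))
now [0.1359 0.5585 0.231 ] tgt [0.5464 0.0605 0.23  ] shift/0.25 [-2.0663 -1.5472  0.0047] turn/pi [-0.0002 -0.     -0.0196]
shift in aligned frame [-1.9673 -1.6713  0.004 ]
```

>>> apply_moves([
  [[1, 0, 0, 0, 0, 0, -0.0196], [1, -0.1, -0.09, 0, 0, 0, 0], [1, -0.11, -0.093, 0, 0, 0, 0], [1, -0.11, -0.093, 0, 0, 0, 0], [1, -0.11, -0.093, 0, 0, 0, 0], [1, -0.11, -0.093, 0, 0, 0, 0], [1, -0.11, -0.093, 0, 0, 0, 0], [1, -0.11, -0.093, 0, 0, 0, 0], [1, -0.11, -0.093, 0, 0, 0, 0], [1, -0.11, -0.093, 0, 0, 0, 0], [1, -0.11, -0.093, 0, 0, 0, 0], [1, -0.11, -0.093, 0, 0, 0, 0], [1, -0.11, -0.093, 0, 0, 0, 0], [1, -0.11, -0.093, 0, 0, 0, 0], [1, -0.11, -0.093, 0, 0, 0, 0], [1, -0.11, -0.093, 0, 0, 0, 0], [1, -0.11, -0.093, 0, 0, 0, 0], [1, -0.11, -0.093, 0, 0, 0, 0], [1, -0.1, -0.093, 0, 0, 0, 0], [1, 0, 0, 0, 0, 0, 0]],
], grip_force=20)

```text
time: 2.3
ee_pos: [0.5471, 0.0579, 0.2308]
tcp_rot: [0.091, 0.996, -0.001, 0.001]
ft_force: [-0.2, 0.1, 0.1]
opening: -0.0001
grip_force: 0.0
```

```bash
python3 - <<'E'
from h import *
print(inspl().round(4)); go((-.05,.022),.046); print(sensors.sense()['opening'],sensors.sense()['ft_force'])
E
```

```text
[-0.0489  0.0126  0.2308]
now [0.5471 0.0579 0.2308] tgt [0.5476 0.0674 0.046 ] shift/0.25 [0.0058 0.0383 0.7394] turn/pi [-0.0003  0.0005 -0.0014]
shift in aligned frame [0.0045 0.0377 0.7394]
-6.920539946348838e-05 [-0.21036606  0.05053089  0.1472379 ]
```

>>> apply_moves([
  [[1, 0.004, 0, 0.1, 0, 0, 0], [1, 0, 0, 0.1, 0, 0, 0], [1, 0, 0, 0.1, 0, 0, 0], [1, 0, 0, 0.1, 0, 0, 0], [1, 0, 0, 0.1, 0, 0, 0], [1, 0, 0, 0.1, 0, 0, 0], [1, 0, 0, 0.1, 0, 0, 0], [1, 0, 0, 0.04, 0, 0, 0], [1, 0, 0.01, 0, 0, 0, 0], [1, 0, 0.01, 0, 0, 0, 0], [1, 0, 0, 0, 0, 0, 0]],
])

```text
time: 3.4
ee_pos: [0.546, 0.0668, 0.0478]
tcp_rot: [0.088, 0.996, 0.0, 0.001]
ft_force: [0.8, -0.3, -0.6]
opening: -0.0002
grip_force: 0.0
```

```bash
cat >> h.py <<'E'
def chk(name=None,pics=True):
    p=np.load('p.npy'); s=sensors.sense(); a=p[2]; f=s['ft_force']
    print('tcp',inspl().round(4),'F along y',round(float(-np.sin(a)*f[0]+np.cos(a)*f[1]),2),'x',round(float(np.cos(a)*f[0]+np.sin(a)*f[1]),2),'z',round(float(f[2]),2),'t',s['time'])
    if name:
        c=cam('scene'); x0,y0,x1,y1=205,190,325,310
        cv2.imwrite(f'pics/{name}.png',cv2.cvtColor(cv2.resize(c['img'][y0:y1,x0:x1],None,fx=5,fy=5,interpolation=cv2.INTER_CUBIC),cv2.COLOR_RGB2BGR))
def lever():
    """gauge estimate: fit of red top centroid in the scene view"""
    c=cam('scene'); p=np.load('p.npy'); h=cv2.cvtColor(c['img'],cv2.COLOR_RGB2HSV)[210:290,240:310]
    m=((h[...,0]<8)|(h[...,0]>172))&(h[...,1]>150)&(h[...,2]>172)
    v,u=np.nonzero(m)
    if len(u)<5: print('lever hidden',len(u)); return
    P=ray(c,(u.mean()+240,v.mean()+210),.0755); d=P[:2]-p[:2]; print('lever top x,y',(np.cos(p[2])*d[0]+np.sin(p[2])*d[1]).round(4),(-np.sin(p[2])*d[0]+np.cos(p[2])*d[1]).round(4),'n',len(u))
E
python3 - <<'E'
from h import *
chk('pre');lever()
E
```

```text
tcp [-0.0515  0.0211  0.0478] F along y -0.18 x 0.81 z -0.58 t 3.4
lever hidden 0
```

View pics/pre.png

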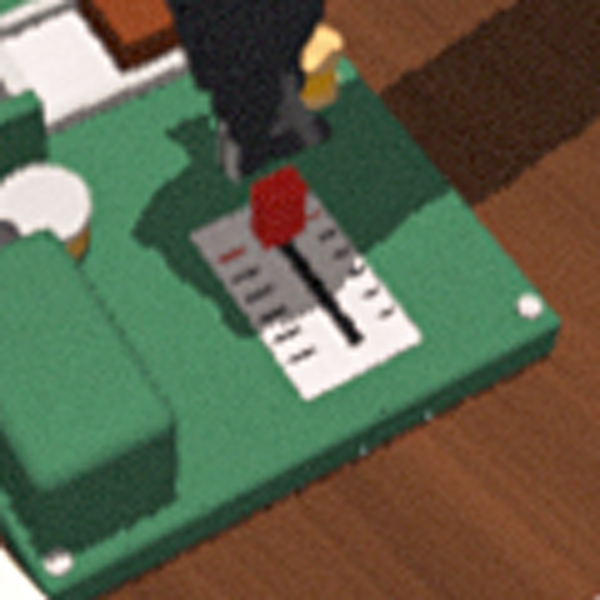

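```bash
cat >> h.py <<'E'
def lever():
    c=cam('scene'); p=np.load('p.npy'); h=cv2.cvtColor(c['img'],cv2.COLOR_RGB2HSV); m=np.zeros(h.shape[:2],np.uint8); b=h[215:290,245:310]
    m[215:290,245:310]=((b[...,0]<6)|(b[...,0]>174))&(b[...,1]>170)&(b[...,2]>70)
    n,l,s,ce=cv2.connectedComponentsWithStats(m); i=1+np.argmax(s[1:,4]); P=ray(c,ce[i],.056); d=P[:2]-p[:2]
    print('lever body x,y',(np.cos(p[2])*d[0]+np.sin(p[2])*d[1]).round(4),(-np.sin(p[2])*d[0]+np.cos(p[2])*d[1]).round(4),'n',s[i,4])
E
python3 -c "
from h import *
lever()"
```

```text
lever body x,y -0.0501 0.0574 n 129
```

>>> apply_moves([
  [[1, 0, 0.01, 0, 0, 0, 0], [1, 0, 0.01, 0, 0, 0, 0], [1, 0, 0.01, 0, 0, 0, 0], [1, 0, 0.01, 0, 0, 0, 0], [1, 0, 0, 0, 0, 0, 0], [1, 0, 0, 0, 0, 0, 0]],
])

```text
time: 4.15
ee_pos: [0.5463, 0.0762, 0.0462]
tcp_rot: [0.088, 0.996, -0.0, -0.0]
ft_force: [-0.1, 0.1, 0.3]
opening: -0.0002
grip_force: 0.0
```

```bash
python3 -c "
from h import *
chk();lever()"
```

```text
tcp [-0.0528  0.0304  0.0462] F along y 0.07 x -0.09 z 0.29 t 4.15
lever body x,y -0.0499 0.0575 n 126
```

>>> apply_moves([
  [[1, -0.008, 0.008, 0, 0, 0, 0], [1, 0, 0.008, 0, 0, 0, 0], [1, 0, 0, 0, 0, 0, 0]],
])

```text
time: 4.5
ee_pos: [0.5493, 0.0799, 0.0463]
tcp_rot: [0.088, 0.996, 0.0, 0.0]
ft_force: [-0.6, -0.3, 1.2]
opening: 0.0003
grip_force: 0.0
```

```bash
python3 -c "
from h import *
chk();lever()"
```

```text
tcp [-0.0505  0.0346  0.0463] F along y -0.4 x -0.53 z 1.22 t 4.5
lever body x,y -0.0488 0.0591 n 116
```

>>> apply_moves([
  [[1, 0, 0.008, 0, 0, 0, 0], [1, 0, 0, 0, 0, 0, 0]],
])

```text
time: 4.75
ee_pos: [0.5494, 0.0813, 0.0463]
tcp_rot: [0.089, 0.996, -0.0, 0.0]
ft_force: [-0.4, -1.8, 0.6]
opening: 0.0
grip_force: 0.9
```

```bash
python3 -c "
from h import *
chk();lever()"
```

```text
tcp [-0.0507  0.036   0.0463] F along y -1.87 x -0.04 z 0.55 t 4.75
lever body x,y -0.0489 0.06 n 119
```

>>> apply_moves([
  [[1, 0, 0.008, 0, 0, 0, 0], [1, 0, 0.004, 0, 0, 0, 0], [1, 0, 0, 0, 0, 0, 0]],
])

```text
time: 5.1
ee_pos: [0.5498, 0.0839, 0.0463]
tcp_rot: [0.089, 0.996, -0.001, 0.0]
ft_force: [-0.8, -5.2, 0.9]
opening: 0.0002
grip_force: 2.5
```

```bash
python3 -c "
from h import *
chk();lever()"
```

```text
tcp [-0.0507  0.0387  0.0463] F along y -5.28 x 0.16 z 0.93 t 5.1
lever body x,y -0.0488 0.0629 n 116
```

>>> apply_moves([
  [[1, 0, 0.008, 0, 0, 0, 0], [1, 0, 0, 0, 0, 0, 0]],
])

```text
time: 5.35
ee_pos: [0.5504, 0.0871, 0.0463]
tcp_rot: [0.088, 0.996, 0.001, 0.0]
ft_force: [0.6, -0.6, 0.6]
opening: 0.0001
grip_force: 0.4
```

```bash
python3 -c "
from h import *
chk();lever()"
```

```text
tcp [-0.0507  0.0419  0.0463] F along y -0.46 x 0.73 z 0.64 t 5.35
lever body x,y -0.0486 0.0657 n 122
```

>>> apply_moves([
  [[1, 0, 0.006, 0, 0, 0, 0], [1, 0, 0, 0, 0, 0, 0]],
])

```text
time: 5.6
ee_pos: [0.5505, 0.0888, 0.0463]
tcp_rot: [0.088, 0.996, 0.001, -0.0]
ft_force: [-0.6, 0.5, 0.2]
opening: 0.0002
grip_force: 0.0
```

```bash
python3 -c "
from h import *
chk();lever()"
```

```text
tcp [-0.0509  0.0436  0.0463] F along y 0.36 x -0.7 z 0.23 t 5.6
lever body x,y -0.0496 0.0718 n 134
```

First click, at tcp y of about 0.042. The next crests should be near 0.056 and 0.070.

>>> apply_moves([
  [[1, 0, 0.008, 0, 0, 0, 0], [1, 0, 0.008, 0, 0, 0, 0], [1, 0, 0.008, 0, 0, 0, 0], [1, 0, 0.008, 0, 0, 0, 0], [1, 0, 0.008, 0, 0, 0, 0], [1, 0, 0, 0, 0, 0, 0]],
])

```text
time: 6.25
ee_pos: [0.5522, 0.0973, 0.0463]
tcp_rot: [0.089, 0.996, -0.001, -0.0]
ft_force: [-1.0, -5.2, 1.0]
opening: 0.0003
grip_force: 2.4
```

```bash
python3 -c "
from h import *
chk();lever()"
```

```text
tcp [-0.0507  0.0522  0.0463] F along y -5.3 x -0.08 z 0.98 t 6.25
lever body x,y -0.0481 0.0763 n 124
```

>>> apply_moves([
  [[1, 0, 0.006, 0, 0, 0, 0], [1, 0, 0, 0, 0, 0, 0]],
])

```text
time: 6.5
ee_pos: [0.5525, 0.0991, 0.0463]
tcp_rot: [0.089, 0.996, -0.0, 0.0]
ft_force: [-0.3, -4.0, 1.1]
opening: 0.0002
grip_force: 2.1
```

```bash
python3 -c "
from h import *
chk();lever()"
```

```text
tcp [-0.0507  0.0541  0.0463] F along y -3.96 x 0.36 z 1.09 t 6.5
lever body x,y -0.0484 0.0782 n 116
```

>>> apply_moves([
  [[1, 0, 0.005, 0, 0, 0, 0], [1, 0, 0, 0, 0, 0, 0]],
])

```text
time: 6.75
ee_pos: [0.553, 0.1017, 0.0463]
tcp_rot: [0.088, 0.996, 0.001, 0.0]
ft_force: [-0.6, 0.1, -0.2]
opening: 0.0002
grip_force: 0.0
```

```bash
python3 -c "
from h import *
chk();lever()"
```

```text
tcp [-0.0508  0.0567  0.0463] F along y 0.01 x -0.58 z -0.22 t 6.75
lever body x,y -0.0495 0.086 n 136
```

Second click (lever at 0.086, that is +0.028). Now the third, with the crest near 0.070 and small steps.

>>> apply_moves([
  [[1, 0, 0.008, 0, 0, 0, 0], [1, 0, 0.008, 0, 0, 0, 0], [1, 0, 0.008, 0, 0, 0, 0], [1, 0, 0.008, 0, 0, 0, 0], [1, 0, 0.006, 0, 0, 0, 0], [1, 0, 0, 0, 0, 0, 0]],
])

```text
time: 7.4
ee_pos: [0.5544, 0.1095, 0.0463]
tcp_rot: [0.089, 0.996, -0.001, -0.0]
ft_force: [-0.2, -2.2, 0.8]
opening: -0.0002
grip_force: 1.5
```

```bash
python3 -c "
from h import *
chk();lever()"
```

```text
tcp [-0.0508  0.0647  0.0463] F along y -2.23 x 0.25 z 0.75 t 7.4
lever body x,y -0.0477 0.0893 n 120
```

>>> apply_moves([
  [[1, 0, 0.006, 0, 0, 0, 0], [1, 0, 0, 0, 0, 0, 0]],
])

```text
time: 7.65
ee_pos: [0.5546, 0.1108, 0.0463]
tcp_rot: [0.089, 0.996, -0.001, -0.0]
ft_force: [-0.1, -4.6, 1.0]
opening: 0.0001
grip_force: 2.5
```

```bash
python3 -c "
from h import *
chk();lever()"
```

```text
tcp [-0.0507  0.066   0.0463] F along y -4.52 x 0.75 z 1.05 t 7.65
lever body x,y -0.0478 0.0905 n 124
```

>>> apply_moves([
  [[1, 0, 0.005, 0, 0, 0, 0], [1, 0, 0, 0, 0, 0, 0]],
])

```text
time: 7.9
ee_pos: [0.5549, 0.1123, 0.0463]
tcp_rot: [0.089, 0.996, -0.0, 0.0]
ft_force: [-1.0, -4.6, 1.3]
opening: 0.0001
grip_force: 2.4
```

```bash
python3 -c "
from h import *
chk();lever()"
```

```text
tcp [-0.0507  0.0675  0.0463] F along y -4.7 x -0.22 z 1.35 t 7.9
lever body x,y -0.0477 0.0917 n 119
```

>>> apply_moves([
  [[1, 0, 0.005, 0, 0, 0, 0], [1, 0, 0, 0, 0, 0, 0]],
])

```text
time: 8.15
ee_pos: [0.5554, 0.1148, 0.0463]
tcp_rot: [0.088, 0.996, 0.001, 0.0]
ft_force: [1.0, -0.6, 0.1]
opening: 0.0001
grip_force: 0.1
```

```bash
python3 -c "
from h import *
chk();lever()"
```

```text
tcp [-0.0507  0.0701  0.0463] F along y -0.4 x 1.04 z 0.1 t 8.15
lever body x,y -0.0481 0.0945 n 124
```

>>> apply_moves([
  [[1, 0, 0, 0, 0, 0, 0], [1, 0, 0, 0, 0, 0, 0]],
])

```text
time: 8.4
ee_pos: [0.5553, 0.1145, 0.0463]
tcp_rot: [0.088, 0.996, 0.001, 0.0]
ft_force: [-0.4, 0.2, -0.5]
opening: 0.0002
grip_force: 0.0
```

```bash
python3 -c "
from h import *
chk();lever()"
```

```text
tcp [-0.0508  0.0697  0.0463] F along y 0.09 x -0.38 z -0.48 t 8.4
lever body x,y -0.0492 0.099 n 140
```

Third click (0.099, that is +0.0415). Back off, rise, and go behind the heel.

>>> apply_moves([
  [[1, 0, -0.03, 0, 0, 0, 0], [1, 0, -0.05, 0, 0, 0, 0], [1, 0, 0, -0.08, 0, 0, 0], [1, 0, 0, -0.1, 0, 0, 0], [1, 0, 0, -0.1, 0, 0, 0], [1, 0, 0, -0.1, 0, 0, 0], [1, 0, 0, 0, 0, 0, 0], [1, 0.05, -0.1, 0, 0, 0, 0], [1, 0.05, -0.1, 0, 0, 0, 0], [1, 0.05, -0.1, 0, 0, 0, 0], [1, 0.05, -0.1, 0, 0, 0, 0], [1, 0.05, -0.1, 0, 0, 0, 0], [1, 0.05, -0.1, 0, 0, 0, 0], [1, 0, 0, 0, 0, 0, 0], [1, 0, 0, 0, 0, 0, 0]],
])

```text
time: 9.95
ee_pos: [0.4506, -0.0408, 0.1407]
tcp_rot: [0.089, 0.996, 0.0, -0.0]
ft_force: [0.5, 0.3, 0.2]
opening: 0.0001
grip_force: 0.0
```

```bash
python3 -c "
from h import *
chk('mid');go((-.127,-.101),.048);lever()"
```

```text
tcp [-0.1264 -0.1016  0.1407] F along y 0.41 x 0.39 z 0.17 t 9.95
now [ 0.4512 -0.0404  0.1409] tgt [ 0.4501 -0.0401  0.048 ] shift/0.25 [4.300e-03 1.000e-04 3.714e-01] turn/pi [ 0.0002 -0.0001 -0.0002]
shift in aligned frame [4.400e-03 3.000e-04 3.714e-01]
lever body x,y -0.0492 0.0996 n 125
```

View pics/mid.png

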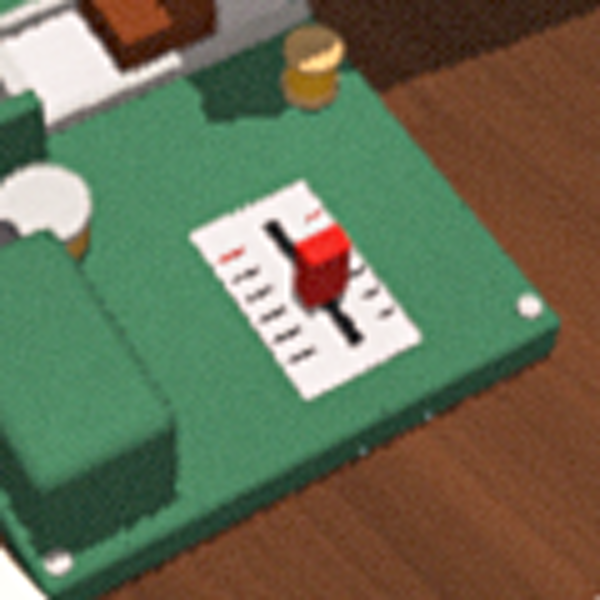

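The lever, at crop (322,265), sits on the third black mark. Descend behind the heel and push it.

>>> apply_moves([
  [[1, 0, 0, 0.07, 0, 0, 0], [1, 0, 0, 0.1, 0, 0, 0], [1, 0, 0, 0.1, 0, 0, 0], [1, 0, 0, 0.1, 0, 0, 0], [1, 0, 0, 0, 0, 0, 0], [1, 0, 0, 0, 0, 0, 0]],
])

```text
time: 10.65
ee_pos: [0.4513, -0.0397, 0.0487]
tcp_rot: [0.088, 0.996, 0.0, -0.001]
ft_force: [0.7, 0.5, 0.1]
opening: 0.0001
grip_force: 0.0
```

```bash
python3 -c "
from h import *
chk()"
```

```text
tcp [-0.126  -0.1004  0.0487] F along y 0.6 x 0.59 z 0.12 t 10.65
```

>>> apply_moves([
  [[1, -0.02, 0, 0, 0, 0, 0], [1, -0.02, 0, 0, 0, 0, 0], [1, -0.02, 0, 0, 0, 0, 0], [1, -0.02, 0, 0, 0, 0, 0], [1, -0.02, 0, 0, 0, 0, 0], [1, -0.02, 0, 0, 0, 0, 0], [1, -0.02, 0, 0, 0, 0, 0], [1, -0.02, 0, 0, 0, 0, 0], [1, -0.02, 0, 0, 0, 0, 0], [1, -0.02, 0, 0, 0, 0, 0], [1, -0.02, 0, 0, 0, 0, 0], [1, -0.02, 0, 0, 0, 0, 0], [1, -0.02, 0, 0, 0, 0, 0], [1, -0.02, 0, 0, 0, 0, 0], [1, -0.02, 0, 0, 0, 0, 0], [1, 0, 0, 0, 0, 0, 0]],
])

```text
time: 12.25
ee_pos: [0.5263, -0.0537, 0.0489]
tcp_rot: [0.089, 0.996, -0.0, 0.001]
ft_force: [0.2, -0.5, -0.2]
opening: 0.0001
grip_force: 0.0
```

```bash
python3 -c "
from h import *
chk()
c=cam('scene'); x0,y0,x1,y1=145,140,285,255
cv2.imwrite('pics/heel.png',cv2.cvtColor(cv2.resize(c['img'][y0:y1,x0:x1],None,fx=5,fy=5,interpolation=cv2.INTER_CUBIC),cv2.COLOR_RGB2BGR))"
```

```text
tcp [-0.0496 -0.101   0.0489] F along y -0.43 x 0.23 z -0.25 t 12.25
```

View pics/heel.png

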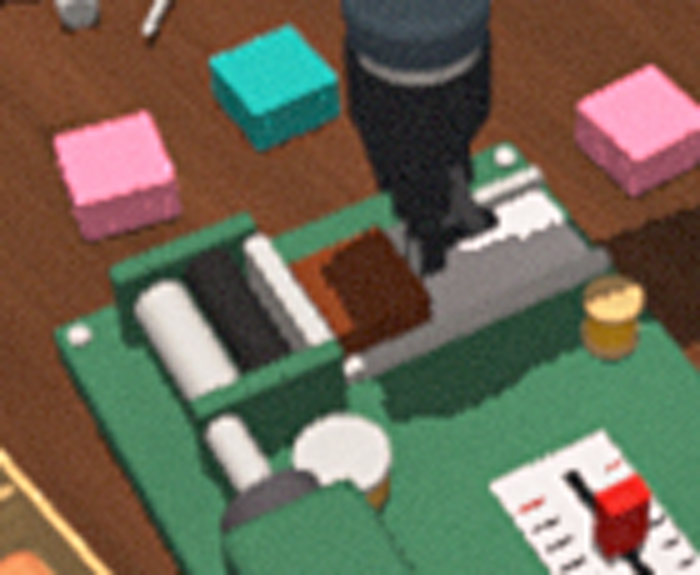

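The heel, at crop (360,290), is nearly at the gate. I'll continue in small steps until the force rises.

>>> apply_moves([
  [[1, -0.008, 0, 0, 0, 0, 0], [1, -0.008, 0, 0, 0, 0, 0], [1, -0.008, 0, 0, 0, 0, 0], [1, 0, 0, 0, 0, 0, 0]],
])

```text
time: 12.7
ee_pos: [0.5312, -0.0544, 0.0487]
tcp_rot: [0.088, 0.996, 0.0, -0.0]
ft_force: [-0.5, 1.5, 0.2]
opening: 0.0002
grip_force: 0.3
```

```bash
python3 -c "
from h import *
chk()"
```

```text
tcp [-0.0447 -0.1008  0.0487] F along y 1.38 x -0.78 z 0.23 t 12.7
```

>>> apply_moves([
  [[1, -0.006, 0, 0, 0, 0, 0], [1, 0, 0, 0, 0, 0, 0]],
])

```text
time: 12.9
ee_pos: [0.5312, -0.0545, 0.0485]
tcp_rot: [0.088, 0.996, 0.0, -0.001]
ft_force: [-5.2, 1.9, 3.6]
opening: -0.0001
grip_force: 2.4
```

```bash
python3 -c "
from h import *
chk()"
```

```text
tcp [-0.0446 -0.1008  0.0485] F along y 0.93 x -5.45 z 3.6 t 12.9
```

>>> apply_moves([
  [[1, -0.006, 0, 0, 0, 0, 0], [1, 0, 0, 0, 0, 0, 0]],
])

```text
time: 13.1
ee_pos: [0.5313, -0.0545, 0.0483]
tcp_rot: [0.088, 0.996, 0.0, -0.002]
ft_force: [-8.1, 2.3, 6.5]
opening: -0.0002
grip_force: 4.0
```

```bash
python3 -c "
from h import *
chk()"
```

```text
tcp [-0.0446 -0.1008  0.0483] F along y 0.83 x -8.36 z 6.5 t 13.1
```

Hard stop: force rises to 8 N without motion. Back off and check.

>>> apply_moves([
  [[1, 0.01, 0, 0, 0, 0, 0], [1, 0.02, 0, 0, 0, 0, 0], [1, 0.05, 0, 0, 0, 0, 0], [1, 0.08, 0, 0, 0, 0, 0], [1, 0, 0, -0.1, 0, 0, 0], [1, 0, 0, -0.15, 0, 0, 0], [1, 0, 0, -0.15, 0, 0, 0], [1, 0, 0, -0.15, 0, 0, 0], [1, 0.08, -0.1, -0.1, 0, 0, 0], [1, 0, -0.15, 0, 0, 0, 0], [1, 0, -0.15, 0, 0, 0, 0], [1, 0, -0.15, 0, 0, 0, 0], [1, 0, -0.1, 0, 0, 0, 0], [1, 0, 0, 0, 0, 0, 0], [1, 0, 0, 0, 0, 0, 0]],
])

```text
time: 14.6
ee_pos: [0.4466, -0.2048, 0.2114]
tcp_rot: [0.089, 0.996, 0.0, 0.001]
ft_force: [-0.0, -0.0, -0.6]
opening: 0.0
grip_force: 0.0
```

```bash
python3 - <<'E'
from h import *
chk();lever()
o=[]
for n,b in(('scene',(170,150,290,255)),('top',(225,130,325,225))):
    c=cam(n); x0,y0,x1,y1=b; k=400/(x1-x0); im=cv2.resize(c['img'][y0:y1,x0:x1],None,fx=k,fy=k,interpolation=cv2.INTER_CUBIC)
    q=((proj(c,w(np.load('p.npy'),[[-.03,-.13,.064],[.03,-.13,.064],[.03,-.07,.064],[-.03,-.07,.064]]))-[x0,y0]+.5)*k).astype(np.int32)
    cv2.polylines(im,[q.reshape(-1,1,2)],True,(0,255,255),1); o.append(cv2.copyMakeBorder(im,0,400-im.shape[0],0,0,0))
cv2.imwrite('pics/end.png',cv2.cvtColor(np.hstack(o),cv2.COLOR_RGB2BGR))
E
```

```text
tcp [-0.1014 -0.2638  0.2114] F along y -0.04 x -0.01 z -0.58 t 14.6
lever body x,y -0.0491 0.0998 n 126
```

View pics/end.png

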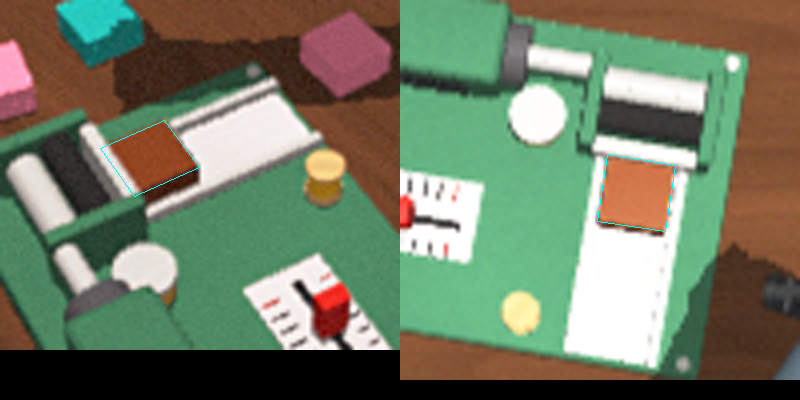

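The heel fills its home outline against the gate in both views, the lever is on the third mark, and the spool and tin have not moved. Handing in.

```bash
python3 -c "
from h import *
print(workorder.job_done())"
```

```text
the job is handed in; nothing more can be done
None
```

The job is handed in: the lever rests on the third click, the brown leather block is home against the steel gate, and neither the spool nor the tin moved; the arm finished clear of everything at about 15 s.

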